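# Clear the cup and flip open the parts tin

### The job

Touching things only with the fingers and gripping nothing, first push the parts cup sideways along the bench until all of it is clear of the space behind the closed parts tin, to either side, where the lid will come down; keep the cup upright and standing on the bench. Then push the tin's lid up by its front lip and over past its balance point, so that it falls back and lies fully open under its own weight. Leave the screwdriver, the socket wrench and the spark plug stand alone.

Things in the scene. Friction and masses are not known exactly. Their poses are not given: they have to be found in the camera images.
- tin: open-topped sheet-steel tin, 90 (its x) x 160 (its y) x 50 mm high, walls 4 mm, screwed to the bench; two spark plugs lie in it, none higher than 25 mm. Origin at the centre of its underside, on the bench; its -x side is the front, +x the back, z up. It stands sideways to the robot, its front facing the robot's right (-y of the robot), give or take 0.35 rad. The space behind it that must be clear is the strip x = 45 to 160 mm, y = -80 to +80 mm in its frame.
- tin_lid (a joint): angle of the tin's flat steel lid (116 x 160 x 4 mm, about 0.2 kg) about the hinge along the tin's back top edge: 0 closed and level, pi/2 upright, 2.95 rad fully folded back against the hinge's stop (nearly level behind the tin, the edge about 75 mm above the bench). A free hinge with slight friction: the lid falls shut below about 1.5 rad and falls open beyond about 1.65 rad. Raising it takes 1 to 2 N at the lip.
- lid_lip (a point): middle of the lid's front edge, at its underside. Closed, the lid sticks out 26 mm beyond the tin's front wall over the whole width, as a lip 50 mm above the bench (underside), with free space below it for a fingertip.
- lid_hinge (a point): middle of the hinge line, at the tin's back top edge: x = 45 mm, y = 0, z = 50 mm in the tin's frame. The hinge line runs along the tin's y.
- cup: round green plastic parts cup, loose, empty, about 0.12 kg, 66 mm high; a foot ring of 74 mm diameter up to 25 mm height, 68 mm diameter above. Origin at the centre of its underside. It starts on the bench behind the tin, its centre 90 to 105 mm behind the tin's centre, and up to 45 mm to either side; the bench is free to both sides of it (along the tin's y). Pushed low down, at the foot ring, it slides without tipping.
- screwdriver: red-handled screwdriver, 190 mm long, lying either beside the tin, about 170 mm to its -y side, or behind the cup, about 290 mm behind the tin's centre (changes places with the wrench). Origin under its middle, x along it. Leave alone.
- socket_wrench: chrome socket wrench, 185 mm long, 46 mm high at the head, lying in the other of the screwdriver's two places. Origin under its middle, x along it towards the head. Leave alone.
- plug_stand: small wooden block 40 x 70 x 25 mm with two spark plugs standing in it, 68 mm high in all, standing about 220 mm behind and 130 mm to the -y side of the tin's centre, beyond the reach of the lid. Origin at the centre of its underside. Leave alone.
Things that resemble listed ones, but are neither listed nor needed, are in the scene too. Of the things that look like the cup, take the one that is farthest to the robot's right at the start. Of the things shaped like the tin, the steel one is meant.

How it is judged:
On the way, in this order (a step that is already met when the one before it is completed fails the run):
1. the cup stands clear of the space behind the tin, with the lid still closed ((y of cup in the frame of tin above 0.112 m or y of cup in the frame of tin below -0.112 m) and value of joint tin_lid below 0.15 rad and angle between cup's own z axis and vertical below 0.1 rad), for 0.2 s.
2. the lid has gone over and lies fully back (value of joint tin_lid above 2.8 rad), for 0.2 s.
At the end, for the whole second after the job is handed in: The lid lies folded back at its stop (over 2.8 rad), and the cup stands upright and at rest on the bench with its centre more than 112 mm to either side of the tin's middle line (5 mm of slack on being wholly clear) (value of joint tin_lid above 2.8 rad and (y of cup in the frame of tin above 0.112 m or y of cup in the frame of tin below -0.112 m) and angle between cup's own z axis and vertical below 0.1 rad and height (world z) of cup between -0.005 and 0.005 m and linear speed of cup below 0.02 m/s); the robot touches nothing.
It fails at once if the cup is lifted off the bench or tipped over (height (world z) of cup above 0.015 m or angle between cup's own z axis and vertical above 0.35 rad).
It fails at once if the cup is gripped or shoved hard (over 30 N) (contact force between the fingers and cup above 30 N).
It fails at once if the tin or its lid is gripped or forced (over 30 N) (contact force between the fingers and tin above 30 N).
It fails at once if the screwdriver, the socket wrench or the spark plug stand is moved (over 20 mm) (distance of any of screwdriver, socket_wrench, plug_stand from where it was at the start of the episode above 0.02 m).
It also fails if it takes over 58 s, if anything falls off the work surface, if the arm or the gripper's body presses on something with over 40 N, if the wrist force passes 120 N, or if a joint passes its speed limit or range.

### The arm

A 7-joint arm with a two-finger parallel gripper is mounted at the origin on the work surface. World frame = base frame: x ahead of the robot, y to its left, z up, the work surface at z = 0. Lengths are in m, angles in rad, forces in N, time in s.
With the tool pointing down it reaches from about 0.4 to 0.875 m from the base axis. Payload 6.5 kg.
Tool frame: the origin (TCP) lies at the very end of the fingers, on their centre line; the grasp point (between the pads) lies 19 mm behind it; z points along the fingers, y is the direction in which the jaws open and shut (so a half turn about z gives the same grasp; the last joint's range is limited). The gripper opens to 88 mm and grips with 3 to 60 N. Pads are 18 mm wide; open, the fingers measure 123 mm over their backs; the gripper's body (75 mm by 187 mm) begins 45 mm behind the grasp point.
Start: joints at [-1.176, 0.536, -0.004, 1.538, 0.003, 1.067, -0.071], TCP at [0.289, 0.582, 0.239] pointing down, gripper open.
Joint ranges: [-2.7, 2.7], [-0.37, 2.16], [-1.27, 1.26], [0.24, 2.4], [-1.31, 4.45], [0.19, 1.91], [-2.76, 2.76]. Speed limits (rad/s): [2.39, 2.39, 3.14, 3.14, 3.14, 3.14, 3.14].

### API

Orientations are given as a unit quaternion [x, y, z, w].
In Python, from station import robot gives the robot as it stands.
- The arm moves only by the shell command python3 -m handwheel 'ROWS' [FORCE]. ROWS is a JSON object of lists of equal length, an entry for each row: "slide": the shift along the tool's x, y, z as a fraction of full scale, a list of three; "angular": the turn, a rotation vector about the tool's x, y, z as a fraction of full scale, a list of three; "fingers": the opening, from 0 (shut) to 1 (fully open). In form: {"slide": [[x, y, z], ...], "angular": [[rx, ry, rz], ...], "fingers": [fingers, ...]}. A call has 1 to 12 rows; each row is the pose to reach, as a shift and turn from the pose commanded when the call began, along the tool's axes at that moment; what a row does not reach only later rows make up. Full scale, the value 1, is 0.4 m for a shift and 30 degrees for a turn. A row lasts 1/12 s, in which the tool goes at most 41.7 mm and 7.16 degrees, less where a joint would pass 70% of its speed; a pose out of reach is approached as far as the arm can. A call with a number of a shift or a turn outside -1 to 1 is refused whole. A call with a gripper value outside its range is refused whole. The fingers move at their own pace and stop on an object; FORCE is the grip in N (left out, the last holds). Time passes only in rows, so rows that repeat a pose let the fingers close. It gives the time, the measured TCP pose, the force and the opening at its end, in the units of the state.
- robot.observe(): the state, without advancing time (a new reading comes with each control period).
- robot.camera(name): name is "scene" or "top" or "wrist"; returns (picture, depth): 420x560x3 uint8, red, green, blue; 420x560 float32, m along the optical axis (not along the pixel's ray), 0 where there is no reading.
- robot.get_calibration(name): a dict with "K" (3x3 intrinsics, pixels), "cam_to_world" (4x4, takes a point from camera to world coordinates); the wrist camera has in their place "tool_from_camera" (4x4, takes a point from camera to tool coordinates, whose origin is the TCP and whose axes are the flange's). Camera axes: x right, y up, looking along -z (the intrinsics and any distortion apply to the point x, -y, -z); pixel columns grow to the right and rows downward; lengths in m; the calibration is good to about 2 mm. A picture is of the moment at which its call begins: read the wrist's pose just before it. get_calibration takes no time and is no camera call.
- robot.sign_off(): hands the job in, once; it reports no verdict.
The state is a dict: "time": time; "joint_positions": joint angles; "qd": joint speeds; "joint_torque": joint torques, N m; "tcp_pos": TCP position; "orientation": TCP orientation; "wrist_force": force on the tool from outside, world axes, zero at the start; "wrist_torque": the same for the moment, N m; "width": finger opening in m.
Only numpy, scipy, OpenCV 4.12 (cv2) and the standard library are available. Lean on these libraries where they do the work, as an engineer would, in place of code of your own. Each camera call takes 0.05 s, during which the arm holds its last target.

## Working session

There is one attempt and no reset: what is moved stays moved. The work goes in short steps, Python scripts to look and compute and a shell command to move; the robot and the scene stay as the last step left them, time stands still between calls to the robot, and variables do not carry over. Pictures are saved under pics/ and viewed, and the job is handed in when it is done.

```bash
ls; mkdir -p pics; python3 - <<'E'
from station import robot
import cv2,numpy as np
s=robot.observe();print(s)
for n in ["scene","top"]:
    p,d=robot.camera(n);cv2.imwrite(f"pics/{n}0.png",p[:,:,::-1]);np.save(f"{n}0_d.npy",d);np.save(f"{n}0.npy",p)
    print(n,robot.get_calibration(n),(d>0).mean())
E
```

```text
pics
{'time': 0.0, 'joint_positions': array([-1.17620258,  0.53717522, -0.00444389,  1.53885799,  0.0026064 ,
        1.06729082, -0.07119479]), 'qd': array([ 1.26649827e-05,  1.82035687e-03,  7.28238412e-04, -6.57062333e-04,
        1.26981508e-03,  5.44147109e-05, -1.12603612e-03]), 'joint_torque': array([-7.05276743e-04, -5.70988834e+01,  9.90297273e-01, -2.51611090e+01,
       -5.63497155e-02,  1.76577363e-02,  1.67439784e-04]), 'tcp_pos': array([0.28877096, 0.5816513 , 0.23783906]), 'orientation': array([ 2.28322593e-01,  9.73585152e-01, -8.52432789e-04, -1.33395443e-04]), 'wrist_force': array([ 0.13728313,  0.20790265, -0.36110647]), 'wrist_torque': array([-0.0214753 , -0.01563733, -0.02741416]), 'width': 0.08811202155296347}
scene {'K': array([[476.48844005,   0.        , 273.3352316 ],
       [  0.        , 476.48844005, 206.48998359],
       [  0.        ,   0.        ,   1.        ]]), 'cam_to_world': array([[ 0.33189967, -0.50647649,  0.79581667,  1.33583899],
       [ 0.94325223,  0.18789749, -0.27380607, -0.17561507],
       [-0.01085562,  0.841532  ,  0.54009819,  0.57460986],
       [ 0.        ,  0.        ,  0.        ,  1.        ]])} 0.9959353741496598
top {'K': array([[494.6653604 ,   0.        , 277.25639222],
       [  0.        , 494.6653604 , 210.34190509],
       [  0.        ,   0.        ,   1.        ]]), 'cam_to_world': array([[ 0.02528974,  0.97924118, -0.20111476,  0.33441938],
       [-0.99966413,  0.02363302, -0.01063485,  0.08488816],
       [-0.00566114,  0.20131616,  0.97950996,  1.16631291],
       [ 0.        ,  0.        ,  0.        ,  1.        ]])} 0.9959013605442177
```

View pics/scene0.png

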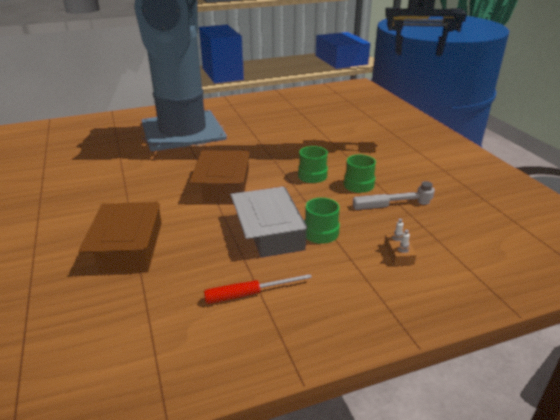

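View pics/top0.png

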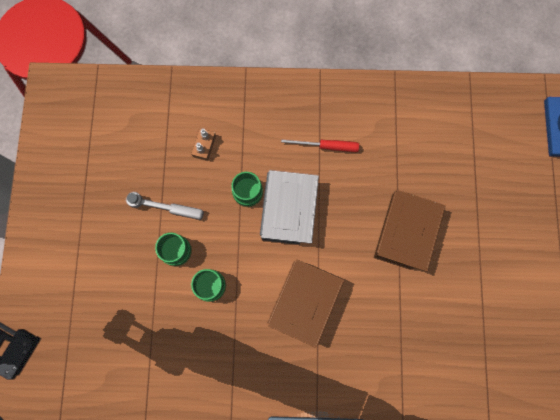

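Top view: the meant cup is at (246,189), the steel lid's corners run about (267,171)–(319,174)–(312,244)–(261,241), the screwdriver lies at (320,145), the stand at (204,145) and the wrench at (165,207). Two decoy cups are at (173,249) and (208,286). The tin's front faces right in the image.

```bash
cat > h.py <<'E'
import numpy as np,cv2
from station import robot
def world(n,d):
    c=robot.get_calibration(n);K=c["K"];v,u=np.mgrid[:d.shape[0],:d.shape[1]]
    P=np.stack([(u-K[0,2])/K[0,0]*d,-(v-K[1,2])/K[1,1]*d,-d],-1)
    T=c["cam_to_world"];return P@T[:3,:3].T+T[:3,3]
E
python3 - <<'E'
from h import *
for n in ["top","scene"]:
    p=np.load(n+"0.npy");d=np.load(n+"0_d.npy");W=world(n,d)
    hsv=cv2.cvtColor(p,cv2.COLOR_RGB2HSV)
    tab=W[(W[...,0]>.3)&(W[...,0]<.9)&(abs(W[...,1])<.4)];print(n,"table z",np.median(tab[:,2]))
    g=cv2.inRange(hsv,(45,100,40),(80,255,255))
    k,l,st,ce=cv2.connectedComponentsWithStats(g)
    for i in range(1,k):
        if st[i,4]<100: continue
        Q=W[(l==i)];R=Q[(Q[:,2]>.058)&(Q[:,2]<.075)]
        (c,r)=cv2.minEnclosingCircle(R[:,:2].astype(np.float32))
        print("cup",ce[i],c,r,np.percentile(Q[:,2],98),len(R))
    m=((hsv[...,1]<70)&(W[...,2]>.045)&(W[...,2]<.062)&(W[...,0]>.3)&(W[...,0]<.9)&(abs(W[...,1])<.4)).astype(np.uint8)
    m=cv2.morphologyEx(m,cv2.MORPH_OPEN,np.ones((3,3)))
    k,l,st,ce=cv2.connectedComponentsWithStats(m);i=1+np.argmax(st[1:,4])
    Q=W[l==i];rc=cv2.minAreaRect(Q[:,:2].astype(np.float32));print("lid",rc,cv2.boxPoints(rc),np.median(Q[:,2]))
    m=((W[...,2]>.008)&(W[...,2]<.1)&(W[...,0]>.2)&(W[...,0]<1)&(abs(W[...,1])<.5)).astype(np.uint8)
    k,l,st,ce=cv2.connectedComponentsWithStats(m)
    for i in range(1,k):
        if st[i,4]<60: continue
        Q=W[l==i];print("obj",ce[i].round(),st[i,4],Q.min(0).round(3),Q.max(0).round(3),Q.mean(0).round(3))
E
```

```text
top table z 0.0007010812132597355
cup [246.46497585 188.40217391] (0.6170593500137329, 0.17133408784866333) 0.03456014767289162 0.06771416930873346 184
cup [172.74052813 248.72904707] (0.4707922041416168, 0.3342299461364746) 0.03396075591444969 0.06837936057388454 179
cup [208.03725962 284.72956731] (0.39091601967811584, 0.24882647395133972) 0.0338263139128685 0.06841973279144992 174
lid ((0.5745041966438293, 0.07000424712896347), (0.1201389878988266, 0.16042280197143555), 85.02565002441406) [[0.4893863  0.01711611]
 [0.64920485 0.00320589]
 [0.6596221  0.12289239]
 [0.49980354 0.13680261]] 0.054413137002025214
obj [203. 144.] 509 [0.693 0.255 0.008] [0.769 0.308 0.071] [0.727 0.28  0.029]
obj [332. 145.] 491 [ 0.721 -0.097  0.01 ] [0.749 0.093 0.031] [ 0.735 -0.031  0.021]
obj [289. 207.] 3628 [0.491 0.004 0.008] [0.659 0.135 0.063] [0.571 0.07  0.054]
obj [247. 189.] 526 [0.58  0.135 0.008] [0.651 0.206 0.072] [0.613 0.169 0.043]
obj [410. 231.] 3851 [ 0.433 -0.287  0.008] [ 0.617 -0.13   0.062] [ 0.523 -0.206  0.053]
obj [165. 206.] 707 [0.545 0.274 0.009] [0.604 0.455 0.05 ] [0.5
[... 874 characters left out ...]
[[0.48866367 0.01974208]
 [0.653037   0.00538134]
 [0.66341794 0.12420171]
 [0.4990446  0.13856246]] 0.0553141027903134
obj [313. 163.] 924 [0.359 0.215 0.008] [0.432 0.286 0.07 ] [0.404 0.247 0.043]
obj [264. 205.] 7327 [ 0.263 -0.054  0.008] [0.664 0.207 0.068] [0.536 0.074 0.048]
obj [360. 172.] 1010 [0.437 0.299 0.008] [0.512 0.372 0.069] [0.483 0.331 0.043]
obj [396. 197.] 862 [0.548 0.276 0.008] [0.608 0.456 0.049] [0.581 0.368 0.024]
obj [123. 235.] 4351 [ 0.435 -0.286  0.008] [ 0.622 -0.128  0.059] [ 0.553 -0.206  0.047]
obj [400. 245.] 823 [0.695 0.256 0.008] [0.773 0.307 0.07 ] [0.742 0.278 0.03 ]
obj [241. 289.] 988 [ 0.728 -0.095  0.008] [0.754 0.095 0.028] [ 0.745 -0.031  0.02 ]
```

```bash
cat >> h.py <<'E'
from scipy.spatial.transform import Rotation as Ro
th=np.deg2rad(85);TX=np.array([np.cos(th),np.sin(th),0]);TY=np.array([-np.sin(th),np.cos(th),0]);Z=np.array([0,0,1.])
LID=np.array([.5755,.071,0]);TIN=LID+.013*TX;HINGE=TIN+.045*TX+.05*Z
def tin(p): q=np.asarray(p)-TIN; return np.array([q@TX,q@TY,q[2]])
def w(x,y,z): return TIN+x*TX+y*TY+z*Z
def rot(zt,yt):
    zt=zt/np.linalg.norm(zt);yt=yt-zt*(yt@zt);yt/=np.linalg.norm(yt);return np.stack([np.cross(yt,zt),yt,zt],1)
def rel(p,R):
    s=robot.observe();R0=Ro.from_quat(s["orientation"]).as_matrix()
    return (R0.T@(np.asarray(p)-s["tcp_pos"])/.4).round(3),(Ro.from_matrix(R0.T@R).as_rotvec(degrees=True)/30).round(3)
E
python3 - <<'E'
from h import *
C=np.array([.618,.172,0]);print("tin",TIN,HINGE,"cup",tin(C))
R=rot(-Z,TX);t=tin(C)
for z in (.2,.014): print(w(t[0],t[1]+.065,z),rel(w(t[0],t[1]+.065,z),R))
E
```

```text
tin [0.57663302 0.08395053 0.        ] [0.58055503 0.12877929 0.05      ] cup [ 0.09131978 -0.03353554  0.        ]
[0.55324734 0.17766512 0.2       ] (array([-1.041, -0.611,  0.096]), array([-0.003, -0.   , -0.713]))
[0.55324734 0.17766512 0.014     ] (array([-1.041, -0.61 ,  0.561]), array([-0.003, -0.   , -0.713]))
```

```bash
python3 -m handwheel '{"slide":[[-1,-0.61,0.1],[-1,-0.61,0.1],[-1,-0.61,0.1],[-1,-0.61,0.1],[-1,-0.61,0.1],[-1,-0.61,0.1],[-1,-0.61,0.1],[-1,-0.61,0.1],[-1,-0.61,0.1],[-1,-0.61,0.1],[-1,-0.61,0.1],[-1,-0.61,0.1]],"angular":[[0,0,-0.71],[0,0,-0.71],[0,0,-0.71],[0,0,-0.71],[0,0,-0.71],[0,0,-0.71],[0,0,-0.71],[0,0,-0.71],[0,0,-0.71],[0,0,-0.71],[0,0,-0.71],[0,0,-0.71]],"fingers":[0.3,0.3,0.3,0.3,0.3,0.3,0.3,0.3,0.3,0.3,0.3,0.3]}' 5
python3 - <<'E'
from h import *
s=robot.observe();print(s["joint_positions"].round(3),s["qd"].round(2),s["width"])
C=np.array([.618,.172,0]);R=rot(-Z,TX);t=tin(C)
for z in (.2,.08,.014): print(rel(w(t[0],t[1]+.065,z),R))
E
```

```text
time: 1.1
tcp_pos: [0.5418, 0.1779, 0.1981]
orientation: [0.049, 0.999, -0.002, 0.001]
wrist_force: [-0.8, -1.0, 0.7]
width: 0.0265
[-0.419  0.448  0.026  1.793 -0.009  0.901  1.084] [ 0.17  0.06 -0.02 -0.06 -0.04  0.01  0.18] 0.026489967507872417
(array([-0.029,  0.002, -0.005]), array([-0.008,  0.002, -0.02 ]))
(array([-0.028,  0.003,  0.295]), array([-0.008,  0.002, -0.02 ]))
(array([-0.028,  0.004,  0.46 ]), array([-0.008,  0.002, -0.02 ]))
```

```bash
python3 -m handwheel '{"slide":[[-0.02,0,0.1],[-0.02,0,0.2],[-0.02,0,0.28],[-0.02,0,0.36],[-0.02,0,0.42],[-0.02,0,0.455],[-0.02,0,0.455],[-0.02,0,0.455]],"angular":[[0,0,-0.01],[0,0,-0.01],[0,0,-0.01],[0,0,-0.01],[0,0,-0.01],[0,0,-0.01],[0,0,-0.01],[0,0,-0.01]],"fingers":[0.3,0.3,0.3,0.3,0.3,0.3,0.3,0.3]}'
python3 - <<'E'
from h import *
s=robot.observe();print(tin(s["tcp_pos"]))
p,d=robot.camera("top");cv2.imwrite("pics/top1.png",p[:,:,::-1])
p,d=robot.camera("scene");cv2.imwrite("pics/scene1.png",p[:,:,::-1])
R=rot(-Z,TX);print(rel(w(.091,-.129+.042,.014),R))
E
```

```text
time: 1.77
tcp_pos: [0.5467, 0.1852, 0.0168]
orientation: [0.042, 0.999, -0.0, -0.0]
wrist_force: [0.8, -0.6, 0.4]
width: 0.0266
[0.09829666 0.03866036 0.0167785 ]
(array([-0.311, -0.021,  0.011]), array([0.002, 0.004, 0.007]))
```

View pics/scene1.png

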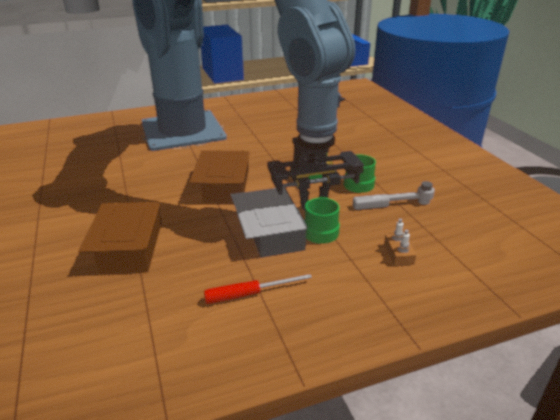

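The fingers stand just behind the cup at about (315,195), clear of the tin. I'll correct the 7 mm lateral offset, then push slowly.

```bash
python3 -m handwheel '{"slide":[[0,-0.018,0],[-0.02,-0.018,0],[-0.04,-0.018,0],[-0.05,-0.018,0],[-0.06,-0.018,0],[-0.07,-0.018,0],[-0.085,-0.018,0],[-0.1,-0.018,0],[-0.115,-0.018,0],[-0.13,-0.018,0],[-0.145,-0.018,0],[-0.16,-0.018,0]],"angular":[[0,0,0],[0,0,0],[0,0,0],[0,0,0],[0,0,0],[0,0,0],[0,0,0],[0,0,0],[0,0,0],[0,0,0],[0,0,0],[0,0,0]],"fingers":[0.3,0.3,0.3,0.3,0.3,0.3,0.3,0.3,0.3,0.3,0.3,0.3]}'
cat >> h.py <<'E'
def cup(n,name):
    p,d=robot.camera(n);cv2.imwrite(f"pics/{name}.png",p[:,:,::-1]);W=world(n,d)
    hsv=cv2.cvtColor(p,cv2.COLOR_RGB2HSV);g=cv2.inRange(hsv,(45,100,40),(80,255,255))
    k,l,st,ce=cv2.connectedComponentsWithStats(g)
    for i in range(1,k):
        if st[i,4]<60: continue
        Q=W[l==i];R=Q[(Q[:,2]>.058)&(Q[:,2]<.075)]
        if len(R)<20 or R[:,0].mean()<0:continue
        c,r=cv2.minEnclosingCircle(R[:,:2].astype(np.float32));print(n,"cup",np.round(c,4),round(r,4),"tin",tin([*c,0]).round(4))
E
python3 - <<'E'
from h import *
print(tin(robot.observe()["tcp_pos"]))
cup("scene","scene2");print(rel(w(.091,-.129+.042,.014),rot(-Z,TX)))
E
```

```text
time: 2.87
tcp_pos: [0.6106, 0.1724, 0.0167]
orientation: [0.042, 0.999, -0.0, -0.0]
wrist_force: [-0.9, 0.2, 0.5]
width: 0.0266
[ 0.09111645 -0.02609365  0.01665307]
scene cup [0.4732 0.3377] 0.0354 tin [0.2438 0.1252 0.    ]
scene cup [0.6521 0.1688] 0.0381 tin [ 0.0911 -0.0678  0.    ]
(array([-0.149, -0.   ,  0.007]), array([0.   , 0.003, 0.006]))
```

View pics/scene2.png

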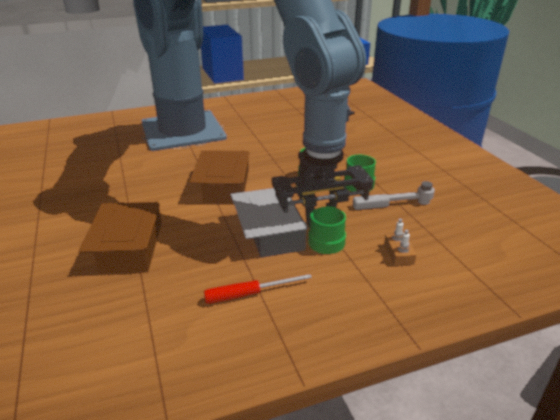

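The cup at (327,230) is upright and seated centrally against the fingers, with its centre 42 mm ahead of the TCP. I'll push another 60 mm.

```bash
python3 -m handwheel '{"slide":[[-0.013,0,0],[-0.027,0,0],[-0.041,0,0],[-0.055,0,0],[-0.069,0,0],[-0.083,0,0],[-0.097,0,0],[-0.111,0,0],[-0.125,0,0],[-0.136,0,0],[-0.145,0,0],[-0.15,0,0]],"angular":[[0,0,0],[0,0,0],[0,0,0],[0,0,0],[0,0,0],[0,0,0],[0,0,0],[0,0,0],[0,0,0],[0,0,0],[0,0,0],[0,0,0]],"fingers":[0.3,0.3,0.3,0.3,0.3,0.3,0.3,0.3,0.3,0.3,0.3,0.3]}'
python3 -m handwheel '{"slide":[[0.02,0,0],[0.05,0,0],[0.08,0,0],[0.08,0,0]],"angular":[[0,0,0],[0,0,0],[0,0,0],[0,0,0]],"fingers":[0.3,0.3,0.3,0.3]}'
python3 - <<'E'
from h import *
print(tin(robot.observe()["tcp_pos"]))
cup("scene","scene3");cup("top","top3")
E
```

```text
time: 3.92
tcp_pos: [0.6703, 0.1674, 0.0167]
orientation: [0.042, 0.999, -0.0, 0.0]
wrist_force: [-1.2, -0.6, 1.5]
width: 0.0268
time: 4.25
tcp_pos: [0.6351, 0.1709, 0.0165]
orientation: [0.041, 0.999, -0.0, -0.001]
wrist_force: [-0.2, -0.9, -0.8]
width: 0.0264
[ 0.09173513 -0.05062767  0.01647196]
scene cup [0.3843 0.2341] 0.0268 tin [0.1328 0.2047 0.    ]
scene cup [0.4722 0.3374] 0.0362 tin [0.2434 0.1261 0.    ]
scene cup [0.7133 0.1634] 0.0357 tin [ 0.091  -0.1292  0.    ]
top cup [0.4707 0.3344] 0.0341 tin [0.2402 0.1274 0.    ]
top cup [0.3886 0.2564] 0.0316 tin [0.1554 0.2023 0.    ]
```

View pics/scene3.png

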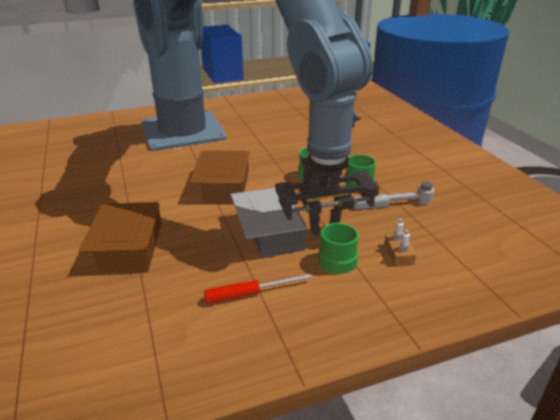

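View pics/top3.png

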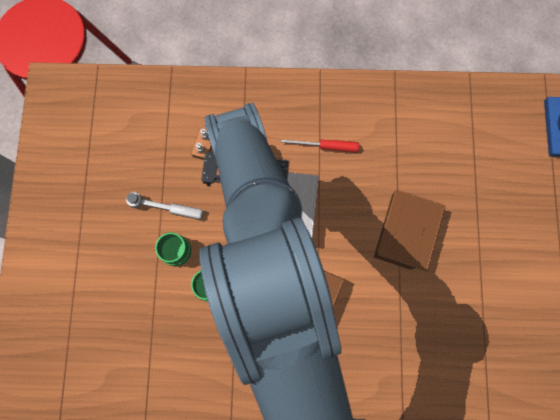

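The cup at (339,247) stands upright at tin y = -0.129, clear of the fingers, and nothing else has moved. Next: rise, close the fingers, go over to the front and turn the tool.

```bash
python3 -m handwheel '{"slide":[[0,0,-0.1],[0,0,-0.2],[0,0,-0.3],[0,0,-0.4],[0,0,-0.5],[0,0,-0.6],[0.05,-0.1,-0.6],[0.1,-0.2,-0.6],[0.15,-0.3,-0.6],[0.15,-0.4,-0.6],[0.15,-0.5,-0.6],[0.15,-0.6,-0.6]],"angular":[[0,0,0],[0,0,0],[0,0,0.2],[0,0,0.4],[0,0,0.6],[0,0,0.8],[0,0,1],[0,0,1],[0,0,1],[0,0,1],[0,0,1],[0,0,1]],"fingers":[0,0,0,0,0,0,0,0,0,0,0,0]}'
python3 - <<'E'
from h import *
s=robot.observe();print(tin(s["tcp_pos"]),s["joint_positions"].round(2),s["width"])
a=np.deg2rad(45);zt=np.cos(a)*TX-np.sin(a)*Z
for sg in (1,-1):
  for zz in (-Z,zt):print(rel(w(-.16,0,.25),rot(zz,sg*TY)))
E
```

```text
time: 5.35
tcp_pos: [0.5582, -0.0626, 0.2576]
orientation: [0.299, 0.954, 0.0, 0.001]
wrist_force: [-0.4, 0.6, 1.1]
width: 0.0004
[-0.1475646   0.00557266  0.25759831] [-0.14  0.37  0.22  1.77 -0.09  1.01  1.08] 0.0003550662809631462
(array([-0.028, -0.02 ,  0.019]), array([-2.000e-03,  4.000e-03, -3.993e+00]))
(array([-0.028, -0.02 ,  0.019]), array([-1.556, -0.897, -3.75 ]))
(array([-0.028, -0.02 ,  0.019]), array([3.000e-03, 2.000e-03, 2.007e+00]))
(array([-0.028, -0.02 ,  0.019]), array([-0.784,  1.358,  1.901]))
```

```bash
for i in 1 2; do python3 -m handwheel '{"slide":[[0,0,0],[0,0,0],[0,0,0],[0,0,0],[0,0,0],[0,0,0]],"angular":[[0,0,0.2],[0,0,0.4],[0,0,0.6],[0,0,0.8],[0,0,1],[0,0,1]],"fingers":[0,0,0,0,0,0]}'; done
python3 - <<'E'
from h import *
s=robot.observe();print(tin(s["tcp_pos"]),s["joint_positions"].round(2),s["width"])
a=np.deg2rad(45);zt=np.cos(a)*TX-np.sin(a)*Z
for sg in (-1,):
  for zz in (-Z,zt):print(rel(w(-.16,0,.25),rot(zz,sg*TY)))
E
```

```text
time: 5.85
tcp_pos: [0.5589, -0.0609, 0.2571]
orientation: [0.537, 0.843, 0.0, 0.001]
wrist_force: [0.3, -1.4, 0.1]
width: 0.0005
time: 6.35
tcp_pos: [0.5587, -0.0607, 0.257]
orientation: [0.736, 0.677, 0.0, 0.0]
wrist_force: [-0.4, -0.2, 0.2]
width: 0.0003
[-0.14566622  0.00520926  0.25698055] [-0.31  0.39  0.44  1.78 -0.19  1.02  0.11] 0.0002886789816100613
(array([-0.036,  0.013,  0.017]), array([0.002, 0.001, 0.006]))
(array([-0.036,  0.013,  0.017]), array([-1.000e-03,  1.501e+00,  6.000e-03]))
```

```bash
python3 -m handwheel '{"slide":[[-0.03,0.01,0],[-0.03,0.01,0],[-0.03,0.01,0],[-0.03,0.01,0],[-0.03,0.01,0],[-0.03,0.01,0]],"angular":[[0,0.2,0],[0,0.4,0],[0,0.6,0],[0,0.75,0],[0,0.75,0],[0,0.75,0]],"fingers":[0,0,0,0,0,0]}'
python3 -m handwheel '{"slide":[[0,0,0],[0,0,0],[0,0,0],[0,0,0],[0,0,0],[0,0,0]],"angular":[[0,0.2,0],[0,0.4,0],[0,0.6,0],[0,0.75,0],[0,0.75,0],[0,0.75,0]],"fingers":[0,0,0,0,0,0]}'
python3 - <<'E'
from h import *
s=robot.observe();print(tin(s["tcp_pos"]),s["joint_positions"].round(2),Ro.from_quat(s["orientation"]).as_matrix().round(2))
p,d=robot.camera("scene");cv2.imwrite("pics/scene4.png",p[:,:,::-1])
E
```

```text
time: 6.85
tcp_pos: [0.5611, -0.0744, 0.2564]
orientation: [0.722, 0.664, 0.143, -0.131]
wrist_force: [-0.5, 0.5, 0.0]
width: 0.0003
time: 7.35
tcp_pos: [0.5612, -0.0721, 0.2561]
orientation: [0.68, 0.626, 0.28, -0.259]
wrist_force: [-0.2, 0.1, 0.1]
width: 0.0009
[-0.15679754  0.00176901  0.25606493] [ 0.28  0.58  0.23  1.69 -0.85  1.38  0.8 ] [[ 0.06  1.    0.06]
 [ 0.71 -0.08  0.7 ]
 [ 0.71 -0.   -0.71]]
```

View pics/scene4.png

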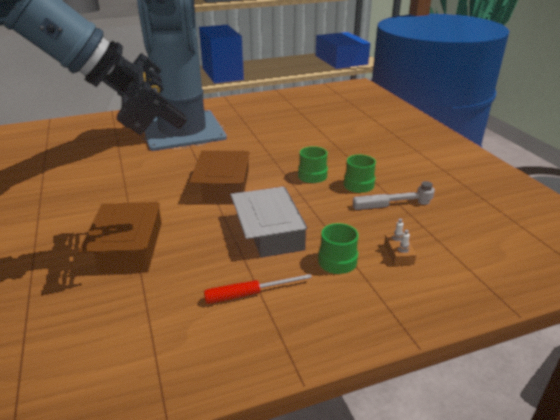

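The tool is tilted 45° towards the lip at about (175,115), and the lid is still closed. Now I'll compute the approach and the arc.

```bash
cat > arc.py <<'E'
from h import *
a=np.deg2rad(45);zt=np.cos(a)*TX-np.sin(a)*Z;R=rot(zt,-TY);n=np.array([.707,.707]);dd=np.array([.707,-.707]);H=np.array([.045,.05])
def tcp(thd,p=.017):
    t=np.deg2rad(thd);u=np.array([-np.cos(t),np.sin(t)])
    q=H+.116*u+p*dd-.009*n if thd<=45 else H+(.116-p)*u-.009*n
    return w(q[0],0,q[1])
E
python3 - <<'E'
from arc import *
for q in ((-.10,.1),(-.10,.0276),(-.0654,.0276)):print(q,rel(w(q[0],0,q[1]),R))
E
```

```text
(-0.1, 0.1) (array([-0.177,  0.004,  0.377]), array([-0.009,  0.005,  0.01 ]))
(-0.1, 0.0276) (array([-0.305,  0.004,  0.505]), array([-0.009,  0.005,  0.01 ]))
(-0.0654, 0.0276) (array([-0.244,  0.005,  0.566]), array([-0.009,  0.005,  0.01 ]))
```

```bash
python3 -m handwheel '{"slide":[[-0.05,0,0.1],[-0.1,0,0.2],[-0.15,0,0.3],[-0.18,0,0.375],[-0.22,0,0.42],[-0.25,0,0.45],[-0.275,0,0.475],[-0.295,0,0.495],[-0.305,0,0.505],[-0.305,0,0.505],[-0.305,0,0.505]],"angular":[[0,0,0],[0,0,0],[0,0,0],[0,0,0],[0,0,0],[0,0,0],[0,0,0],[0,0,0],[0,0,0],[0,0,0],[0,0,0]],"fingers":[0,0,0,0,0,0,0,0,0,0,0]}'
python3 - <<'E'
from arc import *
s=robot.observe();print(tin(s["tcp_pos"]),s["joint_positions"].round(2))
print(rel(w(-.0654,0,.0276),R))
p,d=robot.camera("scene");cv2.imwrite("pics/scene5.png",p[:,:,::-1])
E
```

```text
time: 8.32
tcp_pos: [0.5666, -0.0166, 0.0283]
orientation: [0.68, 0.626, 0.282, -0.259]
wrist_force: [0.8, -0.3, -0.1]
width: 0.0006
[-0.10105445  0.00125411  0.02834389] [ 0.27  0.91  0.12  1.77 -1.03  1.05  1.08]
(array([0.062, 0.003, 0.064]), array([-0.004,  0.001,  0.007]))
```

View pics/scene5.png

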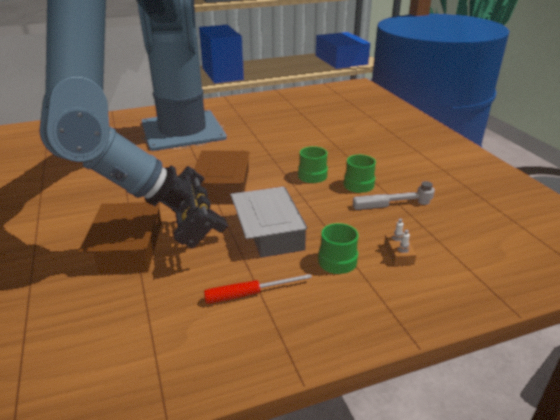

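The fingertip is at (224,226), in front of and below the lip. I'll move it in under the lip.

```bash
python3 -m handwheel '{"slide":[[0.016,0,0.016],[0.032,0,0.032],[0.046,0,0.048],[0.056,0,0.058],[0.062,0,0.064],[0.062,0,0.064]],"angular":[[0,0,0],[0,0,0],[0,0,0],[0,0,0],[0,0,0],[0,0,0]],"fingers":[0,0,0,0,0,0]}'
python3 - <<'E'
from arc import *
s=robot.observe();print(tin(s["tcp_pos"]),s["joint_positions"].round(2))
p,d=robot.camera("scene");cv2.imwrite("pics/scene6.png",cv2.resize(p[120:300,120:400,::-1],None,fx=2.8,fy=2.8))
for t in (0,5,10,15,20,25,30,35,40,45,55,65,75,85,95,105,115):print(t,*rel(tcp(t),R))
E
```

```text
time: 8.87
tcp_pos: [0.5689, 0.02, 0.0271]
orientation: [0.68, 0.626, 0.282, -0.259]
wrist_force: [-0.1, -0.3, 0.1]
width: 0.0003
[-0.06439697  0.00214247  0.02713262] [ 0.23  0.9   0.09  1.8  -1.07  1.01  1.07]
0 [ 0.007  0.005 -0.009] [-0.006  0.     0.006]
5 [ 0.026  0.005 -0.026] [-0.006  0.     0.006]
10 [ 0.046  0.005 -0.041] [-0.006  0.     0.006]
15 [ 0.067  0.005 -0.055] [-0.006  0.     0.006]
20 [ 0.09   0.005 -0.066] [-0.006  0.     0.006]
25 [ 0.113  0.005 -0.076] [-0.006  0.     0.006]
30 [ 0.137  0.005 -0.084] [-0.006  0.     0.006]
35 [ 0.162  0.005 -0.089] [-0.006  0.     0.006]
40 [ 0.187  0.005 -0.092] [-0.006  0.     0.006]
45 [ 0.212  0.006 -0.094] [-0.006  0.     0.006]
55 [ 0.255  0.006 -0.09 ] [-0.006  0.     0.006]
65 [ 0.297  0.006 -0.079] [-0.006  0.     0.006]
75 [ 0.336  0.006 -0.06 ] [-0.006  0.     0.006]
85 [ 0.371  0.006 -0.036] [-0.006  0.     0.006]
95 [ 0.402  0.006 -0.005] [-0.006  0.     0.006]
105 [0.427 0.007 0.03 ] [-0.006  0.     0.006]
115 [0.445 0.007 0.069] [-0.006  0.     0.006]
```

View pics/scene6.png

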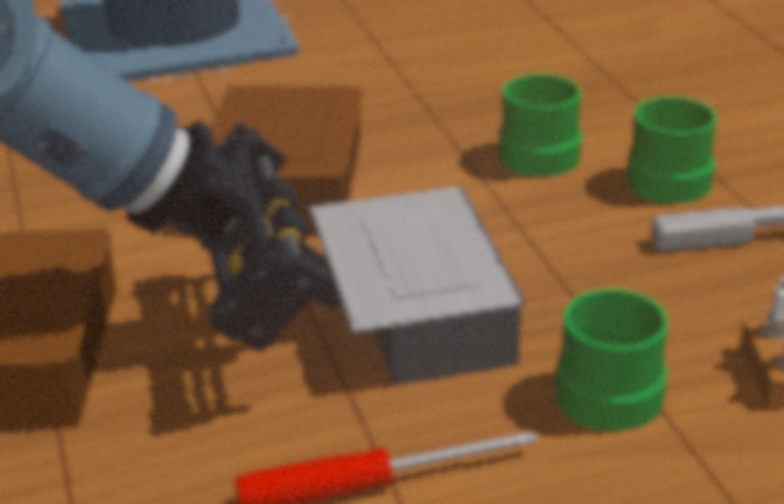

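The fingertip is under the lip at (330,285) in the crop, with no force yet. I'll lift along the arc to about 45° and check.

```bash
python3 -m handwheel '{"slide":[[0.01,0,-0.01],[0.025,0,-0.025],[0.045,0,-0.04],[0.067,0,-0.055],[0.09,0,-0.066],[0.113,0,-0.076],[0.137,0,-0.084],[0.162,0,-0.089],[0.187,0,-0.092],[0.212,0,-0.094],[0.212,0,-0.094]],"angular":[[0,0,0],[0,0,0],[0,0,0],[0,0,0],[0,0,0],[0,0,0],[0,0,0],[0,0,0],[0,0,0],[0,0,0],[0,0,0]],"fingers":[0,0,0,0,0,0,0,0,0,0,0]}'
python3 - <<'E'
from arc import *
s=robot.observe();print(tin(s["tcp_pos"]),s["joint_positions"].round(2))
p,d=robot.camera("scene");cv2.imwrite("pics/scene7.png",cv2.resize(p[120:300,120:400,::-1],None,fx=2.8,fy=2.8))
for t in (45,50,55,60,65,70,75,80,85,90,95,100,105,110,115):print(t,*rel(tcp(t),R))
E
```

```text
time: 9.83
tcp_pos: [0.5723, 0.0545, 0.1156]
orientation: [0.679, 0.626, 0.283, -0.259]
wrist_force: [0.3, -1.1, 0.6]
width: 0.0005
[-0.02966689  0.00170857  0.11555103] [ 0.16  0.74  0.1   1.84 -1.04  1.05  0.93]
45 [-0.003  0.005  0.   ] [-0.005 -0.001  0.009]
50 [0.019 0.005 0.001] [-0.005 -0.001  0.009]
55 [0.04  0.005 0.004] [-0.005 -0.001  0.009]
60 [0.061 0.005 0.009] [-0.005 -0.001  0.009]
65 [0.082 0.005 0.015] [-0.005 -0.001  0.009]
70 [0.102 0.005 0.024] [-0.005 -0.001  0.009]
75 [0.121 0.005 0.034] [-0.005 -0.001  0.009]
80 [0.139 0.005 0.045] [-0.005 -0.001  0.009]
85 [0.156 0.006 0.058] [-0.005 -0.001  0.009]
90 [0.172 0.006 0.073] [-0.005 -0.001  0.009]
95 [0.187 0.006 0.089] [-0.005 -0.001  0.009]
100 [0.2   0.006 0.106] [-0.005 -0.001  0.009]
105 [0.211 0.006 0.124] [-0.005 -0.001  0.009]
110 [0.221 0.006 0.144] [-0.005 -0.001  0.009]
115 [0.229 0.006 0.163] [-0.005 -0.001  0.009]
```

View pics/scene7.png

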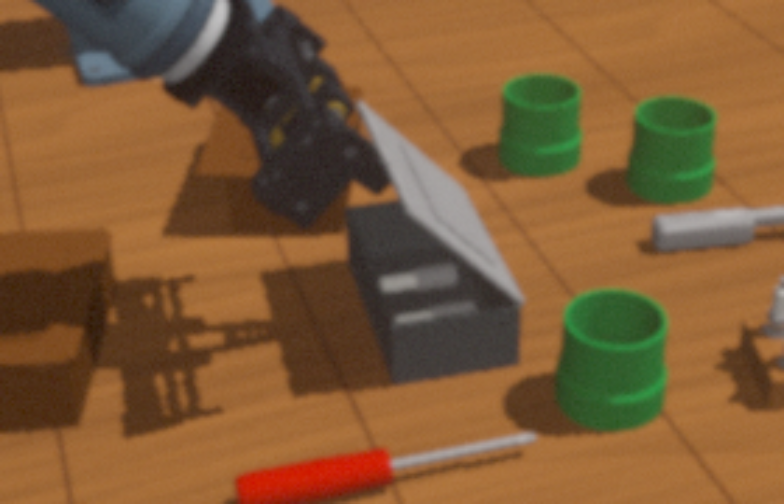

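The lid is up about 45°, resting on the finger near (380,165) in the crop. I'll continue past vertical.

```bash
python3 -m handwheel '{"slide":[[0.019,0,0.001],[0.04,0,0.004],[0.061,0,0.009],[0.082,0,0.015],[0.102,0,0.024],[0.121,0,0.034],[0.139,0,0.045],[0.156,0,0.058],[0.172,0,0.073],[0.187,0,0.089],[0.2,0,0.106],[0.211,0,0.124]],"angular":[[0,0,0],[0,0,0],[0,0,0],[0,0,0],[0,0,0],[0,0,0],[0,0,0],[0,0,0],[0,0,0],[0,0,0],[0,0,0],[0,0,0]],"fingers":[0,0,0,0,0,0,0,0,0,0,0,0]}'
python3 - <<'E'
from arc import *
s=robot.observe();print(tin(s["tcp_pos"]),s["joint_positions"].round(2))
p,d=robot.camera("scene");cv2.imwrite("pics/scene8.png",cv2.resize(p[120:300,120:400,::-1],None,fx=2.8,fy=2.8))
for t in (105,110,115,125):print(t,*rel(tcp(t),R))
E
```

```text
time: 10.88
tcp_pos: [0.5797, 0.1478, 0.1382]
orientation: [0.68, 0.625, 0.282, -0.259]
wrist_force: [0.2, -0.3, -0.1]
width: 0.0007
[0.06383669 0.00248265 0.13816163] [ 0.03  0.68  0.05  1.87 -1.1   0.96  0.83]
105 [-0.001  0.008 -0.005] [-0.009 -0.003  0.007]
110 [0.009 0.008 0.014] [-0.009 -0.003  0.007]
115 [0.018 0.008 0.034] [-0.009 -0.003  0.007]
125 [0.029 0.009 0.076] [-0.009 -0.003  0.007]
```

View pics/scene8.png

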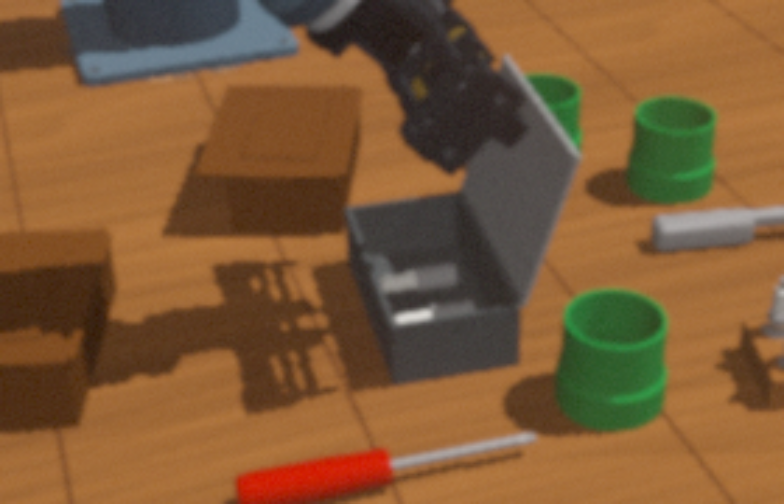

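The lid is past vertical at about 105°. I'll draw the finger back along its axis and let the lid fall.

```bash
python3 -m handwheel '{"slide":[[0.009,0,0.014],[0.009,0,0.014],[0,0,-0.06],[0,0,-0.12],[0,0,-0.18],[0,0,-0.24],[0,0,-0.3],[0,0,-0.3],[0,0,-0.3],[0,0,-0.3],[0,0,-0.3],[0,0,-0.3]],"angular":[[0,0,0],[0,0,0],[0,0,0],[0,0,0],[0,0,0],[0,0,0],[0,0,0],[0,0,0],[0,0,0],[0,0,0],[0,0,0],[0,0,0]],"fingers":[0,0,0,0,0,0,0,0,0,0,0,0]}'
python3 - <<'E'
from arc import *
s=robot.observe();print(tin(s["tcp_pos"]),s["qd"].round(2))
cup("scene","scene9")
p,d=robot.camera("top");cv2.imwrite("pics/top9.png",p[:,:,::-1])
for n in ("scene",):
    p,d=robot.camera(n);W=world(n,d);q=(W-TIN)@np.stack([TX,TY,Z],1)
    for x in (.06,.08,.1,.12,.14,.15):
        m=(abs(q[...,0]-x)<.004)&(abs(q[...,1])<.06);print(x,np.median(q[m][:,2]).round(3))
E
```

```text
time: 11.93
tcp_pos: [0.5719, 0.0634, 0.2221]
orientation: [0.68, 0.626, 0.281, -0.26]
wrist_force: [-0.5, -0.4, -0.4]
width: 0.0005
[-0.02083216  0.00288316  0.22212556] [ 0.   -0.    0.   -0.01  0.    0.   -0.  ]
scene cup [0.3938 0.2517] 0.0357 tin [0.1512 0.1967 0.    ]
scene cup [0.473  0.3366] 0.0354 tin [0.2426 0.1253 0.    ]
scene cup [0.7145 0.1632] 0.035 tin [ 0.091  -0.1305  0.    ]
0.06 0.053
0.08 0.057
0.1 0.062
0.12 0.065
0.14 0.069
0.15 0.071
```

View pics/scene9.png

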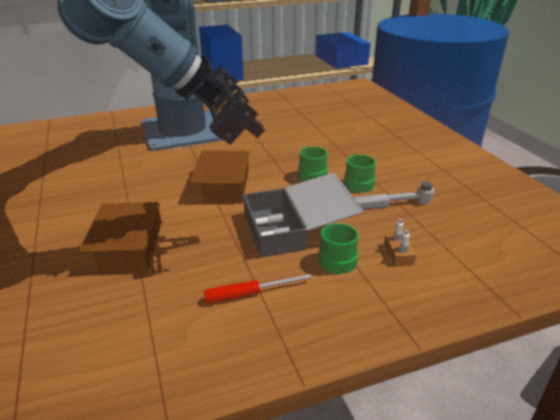

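View pics/top9.png

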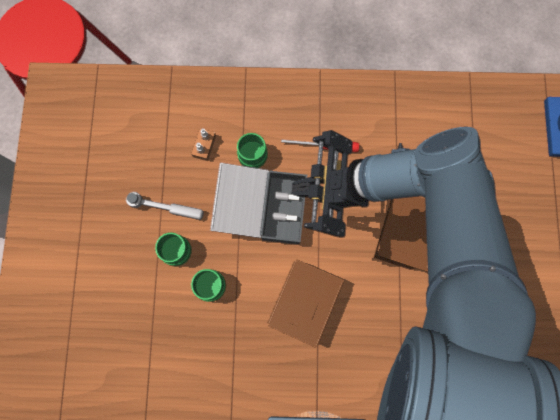

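The lid lies folded back at (322,200) in the scene view. Its measured slope of 0.2 puts it at about 2.95 rad. The cup stands upright at (339,247), the other objects are in place, and the arm is still and clear of everything.

```bash
python3 -c "
from station import robot
print(robot.sign_off(),robot.observe()['time'])"
```

```text
the job is handed in; nothing more can be done
the job is handed in; nothing more can be done
```

The job is done and handed in, at about 12 s of the 58 s allowed; no verdict was reported.

- **Cup:** I pushed the right-hand green cup at its foot ring with the part-open fingers, along the tin's -y direction. It ended upright at tin y ≈ -0.130 m, beyond the 0.112 m limit.
- **Lid:** I tilted the closed fingers 45° under the lip and followed the arc to about 105–110°. I then withdrew, and the lid fell back by itself. Its slope in the depth image puts it at about 2.95 rad, at the stop.
- **Last checks:** In the final pictures the screwdriver, wrench and plug stand look unmoved (judged by eye, not measured). The arm was still, with the fingertips about 0.22 m above the bench. The wrist force readings stayed within about 2 N at every check.
- **Failed or disagreed:** The top camera could not see the cup mid-push because the arm was in the way. The final cup position is measured from the scene camera only. The two cameras agreed to about 2–3 mm on the starting positions of the cup and lid.

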